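# Slide the cutting-room markers off the rack into their bays

## Task

Put the red, yellow and blue markers away: slide the holder along its rail until the bay of a marker's own colour is in front of its groove, then push that marker along the groove and off the front edge, so that it drops into the bay and stands there cap down. Do not lift the markers off the deck; leave the dried-up grey marker in its groove and everything else on the bench where it is.

Things in the scene. Friction and masses are not known exactly. Their poses are not given: they have to be found in the camera images.
- rack: Fixed blue-grey marker rack, a solid block with a flat deck 135 mm above the table. Origin: on the table under the middle of the deck's open front edge. Own +x runs back along the deck (200 mm); the deck spans own y -155 to +95 mm. In front of the edge (own x -1 to -134 mm) a holder with three bays slides along own y on a low rail with end stops at own y +-185 mm, 30 mm high.
- deck_edge (a point): Middle of the deck's front edge, 135 mm high; axes as the rack's. Four straight grooves run along x at y = -63, -21, 21, 63 mm, 23 mm wide, both ends open, between black ridges 19 mm wide and only 6 mm high. One marker lies in each. A marker slid slowly (30 to 50 mm/s) over the edge tips cap-down when half sticks out and drops into a bay centred (within 3 mm) on its groove.
- side_shelf (a point): Middle of the flat side shelf on the deck (rack x 100, y -125 mm, 135 mm high), beyond the grooves on the rack's -y side. Two fixed cream film rollers, 24 mm wide and 41 mm high, stand there at rack (30,-140) and (175,-140) mm, with a loose white film core between them.
- marker_red: Red marker pen, a rigid stick with rounded ends, 120 mm long, 20 mm thick, 35 to 70 g. Origin at its centre, own x along it: cap tip at -60, black ring at the cap's edge -22, white band 0 to 42, tail +60 mm. Starts lying in any of the four grooves (own x along the rack's +x, cap tip 7 to 40 mm behind the front edge); belongs in the red bay of the holder, cap down.
- marker_yellow: Yellow marker pen, a rigid stick with rounded ends, 120 mm long, 20 mm thick, 35 to 70 g. Origin at its centre, own x along it: cap tip at -60, black ring at the cap's edge -22, white band 0 to 42, tail +60 mm. Starts lying in any of the four grooves (own x along the rack's +x, cap tip 7 to 40 mm behind the front edge); belongs in the yellow bay of the holder, cap down.
- marker_blue: Blue marker pen, a rigid stick with rounded ends, 120 mm long, 20 mm thick, 35 to 70 g. Origin at its centre, own x along it: cap tip at -60, black ring at the cap's edge -22, white band 0 to 42, tail +60 mm. Starts lying in any of the four grooves (own x along the rack's +x, cap tip 7 to 40 mm behind the front edge); belongs in the blue bay of the holder, cap down.
- marker_grey: Grey marker pen, a rigid stick with rounded ends, 120 mm long, 20 mm thick, 35 to 70 g. Origin at its centre, own x along it: cap tip at -60, black ring at the cap's edge -22, white band 0 to 42, tail +60 mm. Dried up: stays lying in its groove.
- cap_red (a point): Tip of the cap end of the red marker.
- cap_yellow (a point): Tip of the cap end of the yellow marker.
- cap_blue (a point): Tip of the cap end of the blue marker.
- bay_red (a point): Centre of the red bay's floor in the sliding holder: 20 mm above the table, axes as the rack's, at rack x -29.5 mm and rack y = joint pot +36 mm. Bay 30 mm wide (y), 37 mm long (x); walls 6 mm thick, up to 88 mm above the table (back wall 103); a red sloping lip on its front side rises outwards from 71 to 128 mm above the table, out to rack x -94 mm.
- bay_yellow (a point): Centre of the yellow bay's floor in the sliding holder: 20 mm above the table, axes as the rack's, at rack x -29.5 mm and rack y = joint pot +0 mm. Bay 30 mm wide (y), 37 mm long (x); walls 6 mm thick, up to 88 mm above the table (back wall 103); a yellow sloping lip on its front side rises outwards from 71 to 128 mm above the table, out to rack x -94 mm.
- bay_blue (a point): Centre of the blue bay's floor in the sliding holder: 20 mm above the table, axes as the rack's, at rack x -29.5 mm and rack y = joint pot -36 mm. Bay 30 mm wide (y), 37 mm long (x); walls 6 mm thick, up to 88 mm above the table (back wall 103); a blue sloping lip on its front side rises outwards from 71 to 128 mm above the table, out to rack x -94 mm.
- pot (a joint): Position (m) of the three-bay holder along its rail: its middle (yellow) bay stands at this y in the rack's frame. Range -0.105 to 0.105, positive towards the rack's +y; it slides under a push of about 2 N and stays where it is left.
- pot_grip (a point): Top centre of the holder's black upright handle tab: 10 mm thick along the rack's y, 28 mm along the rack's x, top 125 mm above the table, upright part 75 mm high and free on both sides; it stands 120 mm in front of the deck's edge and at the y of the yellow bay. Pinch it from above or push its side.
- core_rack: White plastic film core, a disc 46 mm in diameter and 22 mm high, loose on the rack's side shelf; origin under its centre. Leave alone.
- core_table: Cream plastic film core, a disc 46 mm in diameter and 22 mm high, loose on the bench between robot and rack; origin under its centre. Leave alone.
- cleaner: Cleaner bottle with red cap, 60 mm in diameter, 150 mm high, standing on the bench; origin under its centre. Leave alone.
- tin: Aluminium tin, 80 mm in diameter, 70 mm high, standing on the bench; origin under its centre. Leave alone.
- splicer: Steel film splicer block, 70 x 160 mm, 40 mm high, on the bench to the robot's right; origin under its centre. Leave alone.
- loupe: Black magnifier, 48 mm in diameter, 50 mm high, standing on the bench; origin under its centre. Leave alone.
Things that resemble listed ones, but are neither listed nor needed, are in the scene too. Of the things shaped like the marker_blue, the blue one is meant.

How it is judged (in metres and radians):
At the end, for the whole second after the job is handed in: Red, yellow and blue markers each stand cap down in the bay of their own colour: cap tip within 15 mm of the bay floor, inside the bay's walls, marker leaning less than 0.5 rad (28 degrees), at rest; the grey marker within 30 mm of where it lay (x of cap_red in the frame of bay_red between -0.022 and 0.022 m and y of cap_red in the frame of bay_red between -0.018 and 0.018 m and z of cap_red in the frame of bay_red below 0.015 m and angle between each of marker_red, marker_yellow, marker_blue's own x axis and vertical below 0.5 rad and linear speed of each of marker_red, marker_yellow, marker_blue below 0.03 m/s and x of cap_yellow in the frame of bay_yellow between -0.022 and 0.022 m and y of cap_yellow in the frame of bay_yellow between -0.018 and 0.018 m and z of cap_yellow in the frame of bay_yellow below 0.015 m and x of cap_blue in the frame of bay_blue between -0.022 and 0.022 m and y of cap_blue in the frame of bay_blue between -0.018 and 0.018 m and z of cap_blue in the frame of bay_blue below 0.015 m and distance of marker_grey from where it was at the start of the episode below 0.03 m); the robot touches nothing.
It fails at once if a red, yellow or blue marker was lifted more than 40 mm off the deck (height (world z) of any of marker_red, marker_yellow, marker_blue above 0.185 m).
It fails at once if the grey marker was shifted by more than 30 mm (distance of marker_grey from where it was at the start of the episode above 0.03 m).
It fails at once if a film core, the bottle, the tin, the splicer or the magnifier was shifted by more than 30 mm (distance of any of core_rack, core_table, cleaner, tin, splicer, loupe from where it was at the start of the episode above 0.03 m).
It also fails if it takes over 72 s, if anything falls off the work surface, if the arm or the gripper's body presses on something with over 40 N, if the wrist force passes 120 N, or if a joint passes its speed limit or range.

## Robot

A 6-joint arm with a two-finger parallel gripper is mounted at the origin on the work surface. World frame = base frame: x ahead of the robot, y to its left, z up, the work surface at z = 0. Lengths are in mm, angles in degrees, forces in N, time in s.
With the tool pointing down it reaches from about 275 to 725 mm from the base axis. Payload 15.9 kg.
Tool frame: the origin (TCP) lies at the very end of the fingers, on their centre line; the grasp point (between the pads) lies 19 mm behind it (grip_depth is the distance from the TCP to the grasp point, in mm); z points along the fingers, y is the direction in which the jaws open and shut (so a half turn about z gives the same grasp; the last joint's range is limited). The gripper opens to 85 mm and grips with 20 to 120 N. Pads are 22 mm wide; open, the fingers measure 114 mm over their backs; the gripper's body (76 mm by 85 mm) begins 54 mm behind the grasp point. The pads swing forward as they close: fully open they stand 13 mm farther back than shut.
Start: joints at [63.885, 12.198, -1.971, 75.831, 0, 90], TCP at [220.082, 448.942, 231.306] pointing down, gripper open.
Joint ranges: [-170.91, 170.91], [-42.67, 98.43], [-65.05, 77.54], [-120.47, 116.71], [-90, 82.35], [-180, 180]. Speed limits (degrees/s): [108.29, 108.29, 136.94, 147.25, 180, 180].

## Interface

Orientations are given as a 3x3 rotation matrix whose columns are the frame's x, y, z axes.
In Python, from station import * gives the robot as it stands. The module is installed in compiled form; this text tells all that it offers.
- The arm moves only by the tool apply_moves, never from a script. Its argument "deltas" is a list of rows, each an object of numbers: "ax", "ay", "az": the turn, a rotation vector about the tool's x, y, z in degrees; "x", "y", "z": the shift along the tool's x, y, z in cm; "gripper": the finger opening in cm, from 0 to 8.54. A call has 1 to 12 rows; each row shifts and turns the commanded pose from where the row before left it, along the tool's axes as they then stand; what a row does not reach is not made up. A row lasts 1/12 s, in which the tool goes at most 41.7 mm and 7.16 degrees, less where a joint would pass 70% of its speed; a pose out of reach is approached as far as the arm can. A call with a gripper value outside its range is refused whole. The fingers move at their own pace and stop on an object; "newtons" is the grip in N (left out, the last holds). Time passes only in rows, so rows that do not move let the fingers close. It gives the time, the measured TCP pose, the force and the opening at its end, in the units of the state.
- read_state(): the state, without advancing time (a new reading comes with each control period).
- read_camera(name): name is "scene" or "top"; returns the picture (480x640x3 uint8, blue, green, red); there is no depth.
- camera_params(name): a dict with "camera_matrix" (3x3 intrinsics, pixels), "eye" and "attitude" of the camera in the world. Camera axes: x right, y down, z forward; pixel columns grow to the right and rows downward; lengths in mm; the calibration is good to about 2 mm. A picture is of the moment at which its call begins. camera_params takes no time and is no camera call.
- job_done(): hands the job in, once; it reports no verdict.
The state is a dict: "time_s": time; "joint_pos": joint angles; "dq": joint speeds; "joint_torque": joint torques, N m; "tool_pos": TCP position; "tcp_rot": TCP orientation; "contact_force": force on the tool from outside, world axes, zero at the start; "torque": the same for the moment, N m; "width": finger opening in mm.
Only numpy, scipy, OpenCV 4.12 (cv2) and the standard library are available. Lean on these libraries where they do the work, as an engineer would, in place of code of your own. Each camera call takes 0.05 s, during which the arm holds its last target. There are 200 camera calls.

## Working session

There is one attempt and no reset: what is moved stays moved. The work goes in short steps, Python scripts to look and compute and a tool call to move; the robot and the scene stay as the last step left them, time stands still between calls to the robot, and variables do not carry over. Pictures are saved under pics/ and viewed, about 8 in all and at most 12, crops included, and the job is handed in when it is done.

Besides the shell and the picture viewer there is one more tool, called after "Emit:" in YAML: its name, and indented under it one key for each argument. apply_moves: Moves the arm, as the interface text tells. Its arguments: {"type":"object","properties":{"deltas":{"type":"array"},"newtons":{"type":"number"}},"required":["deltas"]}

```bash
mkdir -p pics; python3 - <<'E'
from station import *
import cv2
s=read_state();print(s)
for n in("scene","top"):
    cv2.imwrite(f"pics/{n}0.png",read_camera(n));print(camera_params(n))
E
```

```text
{'time_s': 0.0, 'joint_pos': array([ 6.38850252e+01,  1.22247354e+01, -2.01047208e+00,  7.58296057e+01,
        3.25131871e-04,  9.00025466e+01]), 'dq': array([ 0.10317702, -0.00578889, -0.12440807, -0.03250311,  0.019008  ,
       -0.02300792]), 'joint_torque': array([-1.54991998e-03, -6.86174583e+01,  4.87113512e+01,  1.77713198e-02,
       -4.80777624e-05, -2.78411210e-05]), 'tool_pos': array([219.93321678, 448.64678659, 230.80128397]), 'tcp_rot': array([[-8.97892995e-01,  4.40213489e-01, -5.03021357e-04],
       [ 4.40213777e-01,  8.97892423e-01, -1.01322366e-03],
       [ 5.62434083e-06, -1.13120336e-03, -9.99999360e-01]]), 'contact_force': array([-0.29297045,  0.82359814, -0.60414228]), 'torque': array([ 0.02730618, -0.0095689 , -0.02896592]), 'width': 85.18972836403493}
{'camera_matrix': array([[563.22424491,   0.        , 321.17246647],
       [  0.        , 563.22424491, 239.64632246],
       [  0.        ,   0.        ,   1.        ]]), 'eye': array([1168.6166202 ,  439.35671432, 1063.38555617]), 'attitude': array([[-0.60391136,  0.60553282, -0.51828667],
       [ 0.79696552,  0.46830175, -0.3814963 ],
       [ 0.01170603, -0.64344656, -0.76540153]])}
{'camera_matrix': array([[496.32218839,   0.        , 319.93992849],
       [  0.        , 496.32218839, 232.75184802],
       [  0.        ,   0.        ,   1.        ]]), 'eye': array([ 299.58231671,  -44.13530705, 1469.79949606]), 'attitude': array([[-0.00857923, -0.98810624,  0.15353321],
       [-0.99995879,  0.00893329,  0.00161634],
       [-0.00296867, -0.15351302, -0.98814217]])}
```

View pics/top0.png

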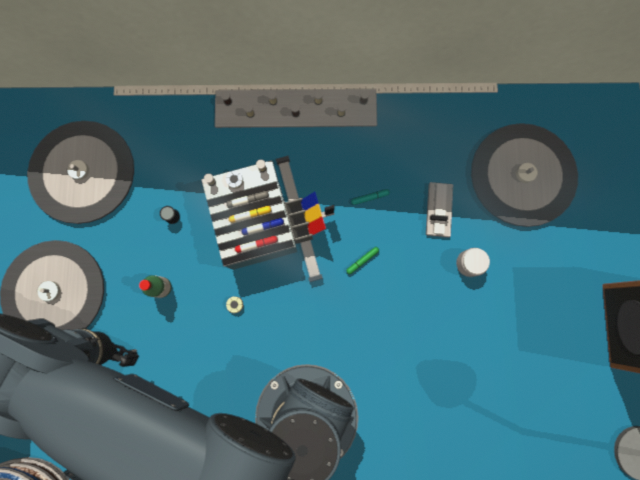

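View pics/scene0.png

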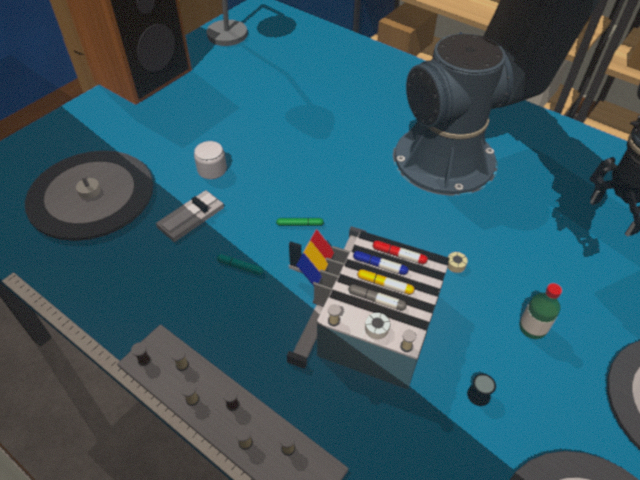

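The top view shows the rack at about (250,215) with its open front edge to the right. From the robot outwards the grooves hold red, blue, yellow and grey. The holder is at about (315,213) with its tab near (330,210). The scene view agrees. Next I'll measure the rack frame.

```bash
cat >h.py <<'E'
from station import *
import cv2, numpy as np
def ray(cam,uv,z):
    p=camera_params(cam);K=p["camera_matrix"];d=p["attitude"]@np.linalg.inv(K)@np.array([uv[0],uv[1],1.]);e=p["eye"]
    return (e+d*(z-e[2])/d[2])[:2]
def proj(cam,P):
    p=camera_params(cam);c=p["camera_matrix"]@(p["attitude"].T@(np.asarray(P,float)-p["eye"]));return c[:2]/c[2]
HUE=dict(red=[(0,8),(172,180)],yellow=[(20,34)],blue=[(112,130)])
def mask(im,c):
    h=cv2.cvtColor(im,cv2.COLOR_BGR2HSV);m=0
    for a,b in HUE[c]: m=m|cv2.inRange(h,(a,150,60),(b,255,255))
    return m
def blobs(im,c,amin=15):
    n,l,s,ce=cv2.connectedComponentsWithStats(mask(im,c),connectivity=8)
    return [(s[i,4],s[i,:4].tolist(),ce[i].round(1).tolist()) for i in range(1,n) if s[i,4]>=amin]
E
python3 - <<'E'
from h import *
for n in("top","scene"):
    im=cv2.imread(f"pics/{n}0.png")
    for c in HUE: print(n,c,blobs(im,c))
t=cv2.imread("pics/top0.png")[145:285,195:345];s=cv2.imread("pics/scene0.png")[215:375,270:460]
cv2.imwrite("pics/c0.png",cv2.resize(t,None,fx=5,fy=4.2857 and 4,interpolation=cv2.INTER_CUBIC) if 0 else cv2.resize(t,(600,560),interpolation=cv2.INTER_CUBIC))
cv2.imwrite("pics/c1.png",cv2.resize(s,(712,600),interpolation=cv2.INTER_CUBIC))
E
```

```text
top red [(np.int32(199), [308, 217, 17, 17], [315.8, 226.0]), (np.int32(62), [264, 236, 13, 8], [269.8, 239.2]), (np.int32(29), [257, 240, 6, 6], [259.4, 242.1]), (np.int32(29), [235, 245, 6, 7], [237.5, 248.4]), (np.int32(90), [140, 280, 11, 10], [144.9, 284.7])]
top yellow [(np.int32(189), [304, 205, 17, 17], [312.0, 213.3]), (np.int32(142), [250, 206, 21, 11], [260.1, 210.6]), (np.int32(16), [230, 216, 4, 5], [231.3, 218.3])]
top blue [(np.int32(170), [301, 192, 17, 17], [309.0, 200.8]), (np.int32(103), [263, 218, 20, 9], [273.4, 222.4])]
scene red [(np.int32(292), [311, 231, 23, 27], [322.0, 245.0]), (np.int32(217), [373, 240, 27, 15], [385.9, 247.1]), (np.int32(59), [419, 254, 9, 9], [422.6, 258.4]), (np.int32(153), [547, 284, 14, 14], [553.5, 290.4])]
scene yellow [(np.int32(311), [304, 242, 24, 28], [315.7, 256.9]), (np.int32(251), [358, 269, 28, 16], [371.2, 276.4]), (np.int32(70), [405, 284, 10, 10], [409.3, 288.7])]
scene blue [(np.int32(190), [354, 251, 26, 14], [366.3, 257.4]), (np.int32(333), [296, 254, 25, 29], [308.0, 268.9]), (np.int32(47), [400, 265, 8, 9], [403.4, 269.1])]
```

View pics/c0.png

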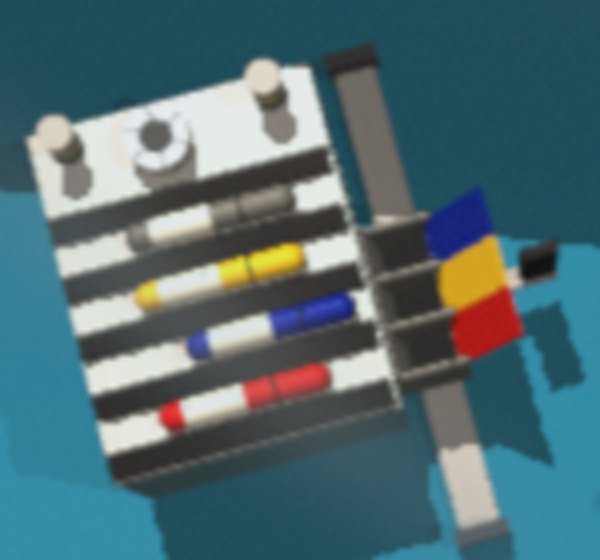

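```bash
python3 - <<'E'
from h import *
c=[ray("top",(195+u/4,145+v/4),z) for u,v,z in((310,65,135),(402,405,141),(28,140,135),(112,482,141))]
c=np.array(c);print(c.round(1))
print("front edge len",np.linalg.norm(c[0]-c[1]),"depth",np.linalg.norm(c[0]-c[2]),np.linalg.norm(c[1]-c[3]))
yd=(c[1]-c[0]);yd/=np.linalg.norm(yd);print("yaw from front edge",np.degrees(np.arctan2(-yd[0],yd[1]))) 
# blobs: cap+... centroid at z=145; 
B=dict(top=dict(red=((269.8,239.2),(237.5,248.4)),yellow=((260.1,210.6),(231.3,218.3)),blue=((273.4,222.4),(244.5,230.8))),
 scene=dict(red=((385.9,247.1),(422.6,258.4)),yellow=((371.2,276.4),(409.3,288.7)),blue=((366.3,257.4),(403.4,269.1))))
for n in B:
  for k in B[n]:
    a,b=[ray(n,p,148) for p in B[n][k]];d=b-a
    print(n,k,a.round(1),b.round(1),"ang",np.degrees(np.arctan2(d[1],d[0])).round(2),"mid",((a+b)/2).round(1))
# lips
for n,L in dict(top=dict(red=(315.8,226),yellow=(312,213.3),blue=(309,200.8)),scene=dict(red=(322,245),yellow=(315.7,256.9),blue=(308,268.9))).items():
  print(n,{k:ray(n,p,99.5).round(1) for k,p in L.items()})
E
```

```text
[[709.7  88.4]
 [469.8  24.3]
 [657.8 283.4]
 [419.5 218.9]]
front edge len 248.30996128476835 depth 201.7523400676792 201.02622293353318
yaw from front edge 104.96552349107428
top red [488.6  93.1] [464.5 179.6] ang 105.6 mid [476.5 136.3]
top yellow [567.3 120. ] [546.7 197.8] ang 104.79 mid [557.  158.9]
top blue [534.4  83.7] [512.1 161.5] ang 105.98 mid [523.3 122.6]
scene red [481.8 103.2] [460.7 179.9] ang 105.37 mid [471.2 141.6]
scene yellow [564.2 121.3] [543.1 198.1] ang 105.35 mid [553.7 159.7]
scene blue [529.9  86.1] [508.7 163.1] ang 105.35 mid [519.3 124.6]
top {'red': array([531.7, -30.5]), 'yellow': array([568., -20.]), 'blue': array([604. , -11.8])}
scene {'red': array([527.2, -30.2]), 'yellow': array([562.4, -20.8]), 'blue': array([598.4, -14. ])}
```

View pics/c1.png

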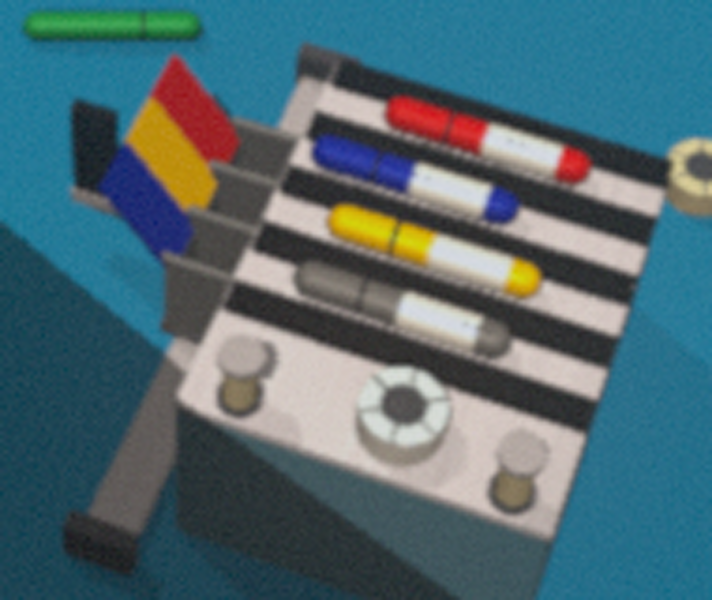

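The crop shows the pens, ridges and holder clearly, and the tab stands free in front of the lips. My estimate is a rack yaw of about 105.25°, an origin near (562,50) and pot at about +16 mm. I'll turn the tool so its x is rack +x and its y is rack -y, then go over the tab.

Emit:
apply_moves:
  deltas:
    - {"az":6.94,"gripper":4.5}
    - {"az":6.94,"x":-1}
    - {"az":6.94,"x":-1}
    - {"az":6.94,"x":-1}
    - {"az":6.94,"x":-1}
    - {"az":6.94,"x":-1}
    - {"az":6.94,"x":-1}
    - {}
    - {}
    - {}
  newtons: 30

```text
$.deltas[0]: bad value
```

```bash
cat >>h.py <<'E'
A=np.radians(105.25);EX=np.array([np.cos(A),np.sin(A)]);EY=np.array([-np.sin(A),np.cos(A)]);O=-100*EX-555.5*EY
def rk(p): d=np.asarray(p)[:2]-O;return np.array([d@EX,d@EY]).round(1)
def st():
    s=read_state();R=s["tcp_rot"]
    print("t",round(s["time_s"],2),"rack",rk(s["tool_pos"]),"z",s["tool_pos"][2].round(1),"toolx ang",np.degrees(np.arctan2(R[1,0],R[0,0])).round(2),"tilt",R[:2,2].round(4),"w",round(s["width"],1),"F",s["contact_force"].round(1),"q",s["joint_pos"].round(0))
E
python3 - <<'E'
from h import *
st()
for p in((318,321.7),(417.5,358.5)): print(rk(ray("scene",p,135)))
E
```

```text
t 0.1 rack [475.  225.3] z 230.9 toolx ang 153.88 tilt [-0.0004 -0.0009] w 85.3 F [-0.2  0.6 -0. ] q [64. 12. -2. 76. -0. 90.]
[   6.5 -152.4]
[ 204.8 -155.9]
```

Emit:
apply_moves:
  deltas:
    - {"ax":0,"ay":0,"az":6.94,"x":0,"y":0,"z":0,"gripper":4.5}
    - {"ax":0,"ay":0,"az":6.94,"x":-1,"y":0,"z":0,"gripper":4.5}
    - {"ax":0,"ay":0,"az":6.94,"x":-1,"y":0,"z":0,"gripper":4.5}
    - {"ax":0,"ay":0,"az":6.94,"x":-1,"y":0,"z":0,"gripper":4.5}
    - {"ax":0,"ay":0,"az":6.94,"x":-1,"y":0,"z":0,"gripper":4.5}
    - {"ax":0,"ay":0,"az":6.94,"x":-1,"y":0,"z":0,"gripper":4.5}
    - {"ax":0,"ay":0,"az":6.94,"x":-1,"y":0,"z":0,"gripper":4.5}
    - {"ax":0,"ay":0,"az":0,"x":-2,"y":0.7,"z":0,"gripper":4.5}
    - {"ax":0,"ay":0,"az":0,"x":-3,"y":1,"z":0,"gripper":4.5}
    - {"ax":0,"ay":0,"az":0,"x":-3,"y":1,"z":0,"gripper":4.5}
    - {"ax":0,"ay":0,"az":0,"x":-3,"y":1,"z":0,"gripper":4.5}
    - {"ax":0,"ay":0,"az":0,"x":-3,"y":1,"z":0,"gripper":4.5}
  newtons: 30

```text
time_s: 1.1
tool_pos: [340.2, 279.7, 231.1]
tcp_rot: [[-0.264, 0.964, -0.0], [0.964, 0.264, -0.0], [-0.0, -0.0, -1.0]]
contact_force: [1.3, -0.4, -0.9]
width: 45.0
```

```bash
python3 -c "
from h import *
st()"
```

```text
t 1.1 rack [280.4 153.8] z 231.1 toolx ang 105.33 tilt [-0.0003 -0.0002] w 45.0 F [ 1.3 -0.4 -0.9] q [ 39.   5. -10.  75.  -0. 114.]
```

Emit:
apply_moves:
  deltas:
    - {"ax":0,"ay":0,"az":0,"x":-3.6,"y":1.2,"z":0,"gripper":4.5}
    - {"ax":0,"ay":0,"az":0,"x":-3.6,"y":1.2,"z":0,"gripper":4.5}
    - {"ax":0,"ay":0,"az":0,"x":-3.6,"y":1.2,"z":0,"gripper":4.5}
    - {"ax":0,"ay":0,"az":0,"x":-3.6,"y":1.2,"z":0,"gripper":4.5}
    - {"ax":0,"ay":0,"az":0,"x":-3.6,"y":1.2,"z":0,"gripper":4.5}
    - {"ax":0,"ay":0,"az":0,"x":-3.6,"y":1.2,"z":0,"gripper":4.5}
    - {"ax":0,"ay":0,"az":0,"x":-3.6,"y":1.2,"z":0,"gripper":4.5}
    - {"ax":0,"ay":0,"az":0,"x":-3.6,"y":1.2,"z":0,"gripper":4.5}
    - {"ax":0,"ay":0,"az":0,"x":-3.6,"y":1.2,"z":0,"gripper":4.5}
    - {"ax":0,"ay":0,"az":0,"x":-3.6,"y":1.2,"z":0,"gripper":4.5}
    - {"ax":0,"ay":0,"az":0,"x":-2,"y":0.8,"z":0,"gripper":4.5}
    - {"ax":0,"ay":0,"az":0,"x":0,"y":0,"z":0,"gripper":4.5}

```text
time_s: 2.1
tool_pos: [565.0, -55.1, 230.1]
tcp_rot: [[-0.261, 0.965, -0.001], [0.965, 0.261, -0.001], [-0.0, -0.001, -1.0]]
contact_force: [1.3, -0.4, -0.3]
width: 45.2
```

```bash
python3 -c "
from h import *
st()
for n in('top','scene'):
  cv2.imwrite(f'pics/{n}1.png',read_camera(n))
t=cv2.imread('pics/top1.png')[145:265,240:390];s=cv2.imread('pics/scene1.png')[170:290,220:370]
cv2.imwrite('pics/c2.png',np.vstack([cv2.resize(t,(375,300),interpolation=cv2.INTER_CUBIC),cv2.resize(s,(375,300),interpolation=cv2.INTER_CUBIC)]))
"
```

```text
t 2.1 rack [-101.8   24.8] z 230.1 toolx ang 105.11 tilt [-0.0011 -0.0006] w 45.2 F [ 1.3 -0.4 -0.3] q [-6. 20.  9. 79. -0. 69.]
```

View pics/c2.png

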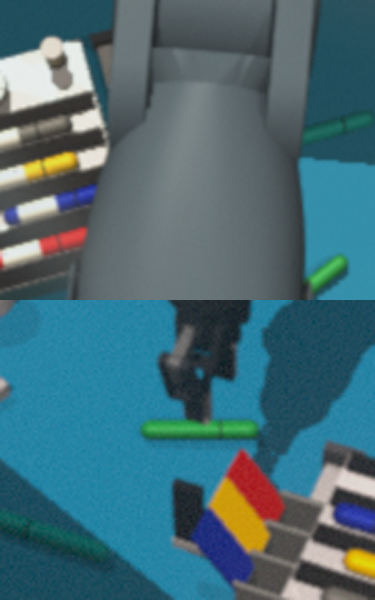

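The arm blocks the top view. The scene crop shows the open fingers above and behind the tab, in line with it. I'll align and go down.

Emit:
apply_moves:
  deltas:
    - {"ax":0,"ay":0,"az":0.1,"x":-1,"y":0.45,"z":0,"gripper":4.5}
    - {"ax":0,"ay":0,"az":0,"x":-1,"y":0.45,"z":1,"gripper":4.5}
    - {"ax":0,"ay":0,"az":0,"x":0,"y":0,"z":2.5,"gripper":4.5}
    - {"ax":0,"ay":0,"az":0,"x":0,"y":0,"z":2.5,"gripper":4.5}
    - {"ax":0,"ay":0,"az":0,"x":0,"y":0,"z":2,"gripper":4.5}
    - {"ax":0,"ay":0,"az":0,"x":0,"y":0,"z":1,"gripper":4.5}
    - {"ax":0,"ay":0,"az":0,"x":0,"y":0,"z":1,"gripper":4.5}
    - {"ax":0,"ay":0,"az":0,"x":0,"y":0,"z":0,"gripper":4.5}

```text
time_s: 2.87
tool_pos: [576.9, -68.4, 129.7]
tcp_rot: [[-0.263, 0.965, -0.002], [0.965, 0.263, 0.0], [0.001, -0.002, -1.0]]
contact_force: [0.2, 0.4, -0.2]
width: 44.8
```

```bash
python3 -c "
from h import *
st()
cv2.imwrite('pics/scene2.png',read_camera('scene'))
s=cv2.imread('pics/scene2.png')[190:310,260:410]
cv2.imwrite('pics/c3.png',cv2.resize(s,(600,480),interpolation=cv2.INTER_CUBIC))
"
```

```text
t 2.87 rack [-117.8   16.9] z 129.7 toolx ang 105.23 tilt [-0.002   0.0002] w 44.8 F [ 0.2  0.4 -0.2] q [-7. 24. -1. 66. -0. 68.]
```

View pics/c3.png

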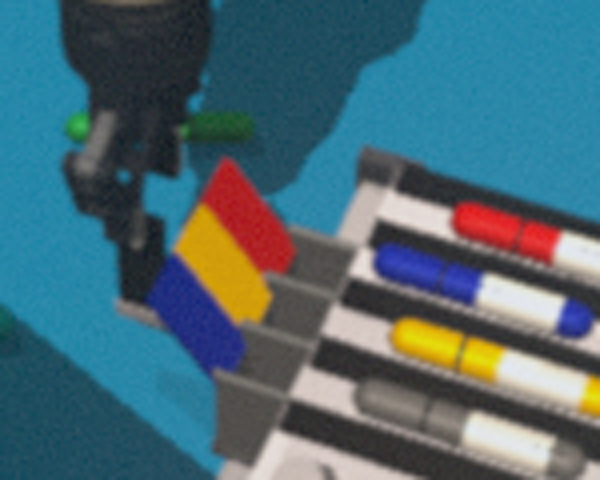

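The fingers straddle the tab at about (135,235) in the crop. I'll go down the rest of the way and close.

Emit:
apply_moves:
  deltas:
    - {"ax":0,"ay":0,"az":0,"x":-0.2,"y":0,"z":1,"gripper":4.5}
    - {"ax":0,"ay":0,"az":0,"x":-0.1,"y":0,"z":1,"gripper":4.5}
    - {"ax":0,"ay":0,"az":0,"x":0,"y":0,"z":1,"gripper":4.5}
    - {"ax":0,"ay":0,"az":0,"x":0,"y":0,"z":0,"gripper":0.5}
    - {"ax":0,"ay":0,"az":0,"x":0,"y":0,"z":0,"gripper":0.5}
    - {"ax":0,"ay":0,"az":0,"x":0,"y":0,"z":0,"gripper":0.5}
    - {"ax":0,"ay":0,"az":0,"x":0,"y":0,"z":0,"gripper":0.5}
    - {"ax":0,"ay":0,"az":0,"x":0,"y":0,"z":0,"gripper":0.5}
    - {"ax":0,"ay":0,"az":0,"x":0,"y":0,"z":0,"gripper":0.5}
  newtons: 25

```text
time_s: 3.67
tool_pos: [578.5, -71.5, 101.6]
tcp_rot: [[-0.262, 0.965, 0.0], [0.965, 0.262, -0.0], [-0.0, 0.0, -1.0]]
contact_force: [0.5, 0.6, -1.4]
width: 9.6
```

```bash
python3 -c "
from h import *
st()
im=read_camera('scene');cv2.imwrite('pics/scene3.png',im)
for c in HUE: print(c,[(a,e,rk(ray('scene',e,99.5 if e[0]<330 else 148))) for a,b,e in blobs(im,c) if 290<e[0]<430])
"
```

```text
t 3.67 rack [-121.1   16.2] z 101.6 toolx ang 105.21 tilt [ 0.0005 -0.    ] w 9.6 F [ 0.5  0.6 -1.4] q [-7. 25. -3. 62.  0. 68.]
red [(np.int32(306), [322.1, 244.0], array([-68.7,  57.6])), (np.int32(219), [386.0, 247.2], array([73.1, 63.4])), (np.int32(59), [422.8, 258.5], array([152.9,  63.6]))]
yellow [(np.int32(319), [315.8, 256.1], array([-68.7,  20.5])), (np.int32(251), [371.3, 276.5], array([ 68.9, -20.9])), (np.int32(66), [409.2, 288.9], array([148.2, -21.2]))]
blue [(np.int32(196), [366.1, 257.4], array([43.3, 21.5])), (np.int32(329), [308.4, 268.5], array([-70.5, -16.9])), (np.int32(49), [403.4, 269.3], array([123.7,  21.3]))]
```

Tab pinched: width 9.6 mm, pot about 16. Allowing for the lip height, the two cameras agree to within about 1 mm. Red needs pot +27, so I'll slide +11 mm, release and rise.

Emit:
apply_moves:
  deltas:
    - {"ax":0,"ay":0,"az":0,"x":0,"y":-0.27,"z":0,"gripper":0.5}
    - {"ax":0,"ay":0,"az":0,"x":0,"y":-0.27,"z":0,"gripper":0.5}
    - {"ax":0,"ay":0,"az":0,"x":0,"y":-0.27,"z":0,"gripper":0.5}
    - {"ax":0,"ay":0,"az":0,"x":0,"y":-0.27,"z":0,"gripper":0.5}
    - {"ax":0,"ay":0,"az":0,"x":0,"y":0,"z":0,"gripper":0.5}
    - {"ax":0,"ay":0,"az":0,"x":0,"y":0,"z":0,"gripper":0.5}
    - {"ax":0,"ay":0,"az":0,"x":0,"y":0,"z":0,"gripper":0.5}

```text
time_s: 4.3
tool_pos: [567.7, -74.4, 101.5]
tcp_rot: [[-0.262, 0.965, -0.0], [0.965, 0.262, -0.0], [-0.0, -0.0, -1.0]]
contact_force: [-2.0, 1.5, 6.6]
width: 9.7
```

```bash
python3 -c "
from h import *
st()"
```

```text
t 4.3 rack [-121.1   27.4] z 101.5 toolx ang 105.2 tilt [-0.0001 -0.0002] w 9.7 F [-2.   1.5  6.6] q [-7. 24. -5. 61. -0. 67.]
```

Emit:
apply_moves:
  deltas:
    - {"ax":0,"ay":0,"az":0,"x":0,"y":0,"z":0,"gripper":3.5}
    - {"ax":0,"ay":0,"az":0,"x":0,"y":0,"z":0,"gripper":3.5}
    - {"ax":0,"ay":0,"az":0,"x":0,"y":0,"z":0,"gripper":3.5}
    - {"ax":0,"ay":0,"az":0,"x":0,"y":0,"z":-1.5,"gripper":3.5}
    - {"ax":0,"ay":0,"az":0,"x":0,"y":0,"z":-3,"gripper":3.5}
    - {"ax":0,"ay":0,"az":0,"x":0,"y":0,"z":-3,"gripper":3}
    - {"ax":0,"ay":0,"az":0,"x":0,"y":0,"z":-3,"gripper":1}
    - {"ax":0,"ay":0,"az":0,"x":2,"y":-0.4,"z":0,"gripper":0}
    - {"ax":0,"ay":0,"az":0,"x":3.5,"y":-0.4,"z":0,"gripper":0}
    - {"ax":0,"ay":0,"az":0,"x":3.5,"y":-0.4,"z":0,"gripper":0}
    - {"ax":0,"ay":0,"az":0,"x":3.5,"y":-0.4,"z":0,"gripper":0}
    - {"ax":0,"ay":0,"az":0,"x":3.5,"y":-0.4,"z":0,"gripper":0}

```text
time_s: 5.3
tool_pos: [505.8, 76.0, 206.3]
tcp_rot: [[-0.262, 0.965, 0.0], [0.965, 0.262, -0.0], [-0.0, 0.0, -1.0]]
contact_force: [1.4, 1.1, 0.1]
width: 0.1
```

Emit:
apply_moves:
  deltas:
    - {"ax":0,"ay":0,"az":0,"x":3.5,"y":-0.4,"z":0,"gripper":0}
    - {"ax":0,"ay":0,"az":0,"x":3.5,"y":-0.4,"z":0,"gripper":0}
    - {"ax":0,"ay":0,"az":0,"x":3.5,"y":-0.4,"z":0,"gripper":0}
    - {"ax":0,"ay":0,"az":0,"x":3,"y":-0.4,"z":0,"gripper":0}
    - {"ax":0,"ay":0,"az":0,"x":1.4,"y":0,"z":0,"gripper":0}
    - {"ax":0,"ay":0,"az":0,"x":0,"y":0,"z":0,"gripper":0}
    - {"ax":0,"ay":0,"az":0,"x":0,"y":0,"z":0,"gripper":0}

```text
time_s: 5.88
tool_pos: [451.9, 214.8, 206.2]
tcp_rot: [[-0.264, 0.965, -0.0], [0.965, 0.264, -0.0], [-0.0, -0.0, -1.0]]
contact_force: [-0.2, -0.6, 0.1]
width: -0.2
```

```bash
python3 -c "
from h import *
st()
im=read_camera('scene');cv2.imwrite('pics/scene4.png',im)
for c in HUE: print(c,[(a,e,rk(ray('scene',e,104 if e[0]<330 else 148))) for a,b,e in blobs(im,c) if 290<e[0]<430])
im=read_camera('top');cv2.imwrite('pics/top4.png',im)
for c in HUE: print(c,[(a,e,rk(ray('top',e,104 if e[0]>290 else 148))) for a,b,e in blobs(im,c) if 220<e[0]<330])
"
```

```text
t 5.88 rack [188.4  63. ] z 206.2 toolx ang 105.3 tilt [-0.     -0.0003] w -0.2 F [-0.2 -0.6  0.1] q [ 25.  13.  -5.  72.  -0. 100.]
red [(np.int32(287), [324.1, 240.8], array([-66.7,  64.4])), (np.int32(215), [386.0, 247.2], array([73.1, 63.4])), (np.int32(57), [422.7, 258.4], array([152.6,  63.8]))]
yellow [(np.int32(307), [317.9, 252.7], array([-66.7,  27.7])), (np.int32(249), [371.2, 276.4], array([ 68.7, -20.8])), (np.int32(66), [409.2, 288.9], array([148.2, -21.2]))]
blue [(np.int32(319), [310.4, 264.6], array([-69.2,  -8.7])), (np.int32(190), [366.0, 257.3], array([43. , 21.7])), (np.int32(48), [403.4, 269.2], array([123.6,  21.5]))]
red [(np.int32(199), [317.2, 230.2], array([-69.6,  63.7])), (np.int32(104), [266.5, 240.2], array([70.5, 59.8])), (np.int32(30), [237.5, 248.5], array([151.2,  60.4]))]
yellow [(np.int32(142), [260.0, 210.6], array([ 66.8, -23.4])), (np.int32(189), [313.2, 217.6], array([-68.5,  26.3])), (np.int32(18), [231.4, 218.4], array([146.8, -23.7]))]
blue [(np.int32(169), [310.1, 205.2], array([-69.7, -10.2])), (np.int32(103), [273.5, 222.4], array([39.9, 18. ]))]
```

The red bay is aligned to within about 1–2 mm in both views. I'll lower behind the red tail and push at 40 mm/s.

Emit:
apply_moves:
  deltas:
    - {"ax":0,"ay":0,"az":0,"x":0,"y":0,"z":2.2,"gripper":0}
    - {"ax":0,"ay":0,"az":0,"x":0,"y":0,"z":2.2,"gripper":0}
    - {"ax":0,"ay":0,"az":0,"x":0,"y":0,"z":1.2,"gripper":0}
    - {"ax":0,"ay":0,"az":0,"x":0,"y":0,"z":0.6,"gripper":0}
    - {"ax":0,"ay":0,"az":0,"x":0,"y":0,"z":0,"gripper":0}
    - {"ax":0,"ay":0,"az":0,"x":0,"y":0,"z":0,"gripper":0}

```text
time_s: 6.48
tool_pos: [452.5, 213.9, 144.8]
tcp_rot: [[-0.261, 0.965, 0.0], [0.965, 0.261, 0.0], [-0.0, 0.0, -1.0]]
contact_force: [0.1, 0.0, 0.8]
width: 0.0
```

```bash
python3 -c "
from h import *
st()"
```

```text
t 6.48 rack [187.3  62.7] z 144.8 toolx ang 105.15 tilt [0.0003 0.0001] w 0.0 F [0.1 0.  0.8] q [ 25.  14. -12.  64.  -0. 100.]
```

Emit:
apply_moves:
  deltas:
    - {"ax":0,"ay":0,"az":0,"x":-0.2,"y":0,"z":0.1,"gripper":0}
    - {"ax":0,"ay":0,"az":0,"x":-0.33,"y":0,"z":0,"gripper":0}
    - {"ax":0,"ay":0,"az":0,"x":-0.33,"y":0,"z":0,"gripper":0}
    - {"ax":0,"ay":0,"az":0,"x":-0.33,"y":0,"z":0,"gripper":0}
    - {"ax":0,"ay":0,"az":0,"x":-0.33,"y":0,"z":0,"gripper":0}
    - {"ax":0,"ay":0,"az":0,"x":-0.33,"y":0,"z":0,"gripper":0}
    - {"ax":0,"ay":0,"az":0,"x":-0.33,"y":0,"z":0,"gripper":0}
    - {"ax":0,"ay":0,"az":0,"x":-0.33,"y":0,"z":0,"gripper":0}
    - {"ax":0,"ay":0,"az":0,"x":-0.33,"y":0,"z":0,"gripper":0}
    - {"ax":0,"ay":0,"az":0,"x":-0.33,"y":0,"z":0,"gripper":0}
    - {"ax":0,"ay":0,"az":0,"x":-0.33,"y":0,"z":0,"gripper":0}
    - {"ax":0,"ay":0,"az":0,"x":-0.33,"y":0,"z":0,"gripper":0}

```text
time_s: 7.48
tool_pos: [462.2, 177.1, 143.3]
tcp_rot: [[-0.262, 0.965, -0.0], [0.965, 0.262, -0.0], [-0.0, -0.0, -1.0]]
contact_force: [-0.9, 0.0, 0.2]
width: -0.0
```

```bash
python3 -c "
from h import *
st()
im=read_camera('scene')
print([(a,e,rk(ray('scene',e,148))) for a,b,e in blobs(im,'red') if 330<e[0]<430])"
```

```text
t 7.48 rack [149.3  63. ] z 143.3 toolx ang 105.21 tilt [-0. -0.] w -0.0 F [-0.9  0.   0.2] q [ 21.  14. -13.  63.  -0.  96.]
[(np.int32(217), [376.4, 244.2], array([51.9, 63.4])), (np.int32(57), [412.7, 255.5], array([131.3,  63.3]))]
```

Emit:
apply_moves:
  deltas:
    - {"ax":0,"ay":0,"az":0,"x":-0.33,"y":0,"z":0,"gripper":0}
    - {"ax":0,"ay":0,"az":0,"x":-0.33,"y":0,"z":0,"gripper":0}
    - {"ax":0,"ay":0,"az":0,"x":-0.33,"y":0,"z":0,"gripper":0}
    - {"ax":0,"ay":0,"az":0,"x":-0.33,"y":0,"z":0,"gripper":0}
    - {"ax":0,"ay":0,"az":0,"x":-0.33,"y":0,"z":0,"gripper":0}
    - {"ax":0,"ay":0,"az":0,"x":-0.33,"y":0,"z":0,"gripper":0}
    - {"ax":0,"ay":0,"az":0,"x":-0.33,"y":0,"z":0,"gripper":0}
    - {"ax":0,"ay":0,"az":0,"x":-0.33,"y":0,"z":0,"gripper":0}
    - {"ax":0,"ay":0,"az":0,"x":-0.33,"y":0,"z":0,"gripper":0}
    - {"ax":0,"ay":0,"az":0,"x":-0.33,"y":0,"z":0,"gripper":0}
    - {"ax":0,"ay":0,"az":0,"x":-0.33,"y":0,"z":0,"gripper":0}
    - {"ax":0,"ay":0,"az":0,"x":-0.33,"y":0,"z":0,"gripper":0}

```text
time_s: 8.53
tool_pos: [472.6, 138.9, 143.3]
tcp_rot: [[-0.262, 0.965, 0.0], [0.965, 0.262, 0.0], [0.0, 0.0, -1.0]]
contact_force: [0.1, 1.1, -0.5]
width: 0.0
```

Emit:
apply_moves:
  deltas:
    - {"ax":0,"ay":0,"az":0,"x":-0.33,"y":0,"z":0,"gripper":0}
    - {"ax":0,"ay":0,"az":0,"x":-0.33,"y":0,"z":0,"gripper":0}
    - {"ax":0,"ay":0,"az":0,"x":-0.33,"y":0,"z":0,"gripper":0}
    - {"ax":0,"ay":0,"az":0,"x":-0.33,"y":0,"z":0,"gripper":0}
    - {"ax":0,"ay":0,"az":0,"x":-0.33,"y":0,"z":0,"gripper":0}
    - {"ax":0,"ay":0,"az":0,"x":-0.33,"y":0,"z":0,"gripper":0}
    - {"ax":0,"ay":0,"az":0,"x":-0.33,"y":0,"z":0,"gripper":0}
    - {"ax":0,"ay":0,"az":0,"x":-0.33,"y":0,"z":0,"gripper":0}
    - {"ax":0,"ay":0,"az":0,"x":-0.33,"y":0,"z":0,"gripper":0}
    - {"ax":0,"ay":0,"az":0,"x":-0.33,"y":0,"z":0,"gripper":0}
    - {"ax":0,"ay":0,"az":0,"x":-0.33,"y":0,"z":0,"gripper":0}
    - {"ax":0,"ay":0,"az":0,"x":-0.33,"y":0,"z":0,"gripper":0}

```text
time_s: 9.53
tool_pos: [483.0, 100.7, 143.3]
tcp_rot: [[-0.262, 0.965, 0.0], [0.965, 0.262, 0.0], [-0.0, 0.0, -1.0]]
contact_force: [0.3, -0.8, 0.1]
width: -0.0
```

```bash
python3 -c "
from h import *
st()
im=read_camera('scene');cv2.imwrite('pics/scene5.png',im)
print([(a,b,e,rk(ray('scene',e,148))) for a,b,e in blobs(im,'red') if 290<e[0]<430])"
```

```text
t 9.53 rack [70.1 63. ] z 143.3 toolx ang 105.2 tilt [0.0001 0.    ] w -0.0 F [ 0.3 -0.8  0.1] q [ 12.  13. -13.  63.  -0.  87.]
[(np.int32(288), [313, 226, 23, 28], [324.1, 240.9], array([-53.6,  29.6])), (np.int32(194), [329, 228, 25, 14], [341.3, 233.9], array([-26.8,  61.9])), (np.int32(46), [373, 241, 8, 8], [376.2, 244.9], array([52.1, 61.4]))]
```

Emit:
apply_moves:
  deltas:
    - {"ax":0,"ay":0,"az":0,"x":-0.33,"y":0,"z":0,"gripper":0}
    - {"ax":0,"ay":0,"az":0,"x":-0.33,"y":0,"z":0,"gripper":0}
    - {"ax":0,"ay":0,"az":0,"x":-0.33,"y":0,"z":0,"gripper":0}
    - {"ax":0,"ay":0,"az":0,"x":-0.2,"y":0,"z":0,"gripper":0}
    - {"ax":0,"ay":0,"az":0,"x":0,"y":0,"z":0,"gripper":0}
    - {"ax":0,"ay":0,"az":0,"x":0,"y":0,"z":0,"gripper":0}
    - {"ax":0,"ay":0,"az":0,"x":0,"y":0,"z":0,"gripper":0}
    - {"ax":0,"ay":0,"az":0,"x":0,"y":0,"z":0,"gripper":0}
    - {"ax":0,"ay":0,"az":0,"x":0,"y":0,"z":0,"gripper":0}
    - {"ax":0,"ay":0,"az":0,"x":0,"y":0,"z":0,"gripper":0}

```text
time_s: 10.42
tool_pos: [486.0, 89.6, 143.3]
tcp_rot: [[-0.262, 0.965, 0.0], [0.965, 0.262, 0.0], [0.0, 0.0, -1.0]]
contact_force: [-0.4, -0.3, 0.2]
width: 0.2
```

```bash
python3 -c "
from h import *
st()
im=read_camera('scene');cv2.imwrite('pics/scene6.png',im)
print([(a,b,e,rk(ray('scene',e,148))) for a,b,e in blobs(im,'red') if 290<e[0]<430])
cv2.imwrite('pics/c4.png',cv2.resize(im[170:310,250:425],(600,480),interpolation=cv2.INTER_CUBIC))"
```

```text
t 10.42 rack [58.7 63. ] z 143.3 toolx ang 105.21 tilt [0.0001 0.    ] w 0.2 F [-0.4 -0.3  0.2] q [ 10.  13. -13.  63.   0.  85.]
[(np.int32(283), [313, 226, 22, 28], [323.7, 238.7], array([-56.7,  35. ]))]
```

View pics/c4.png

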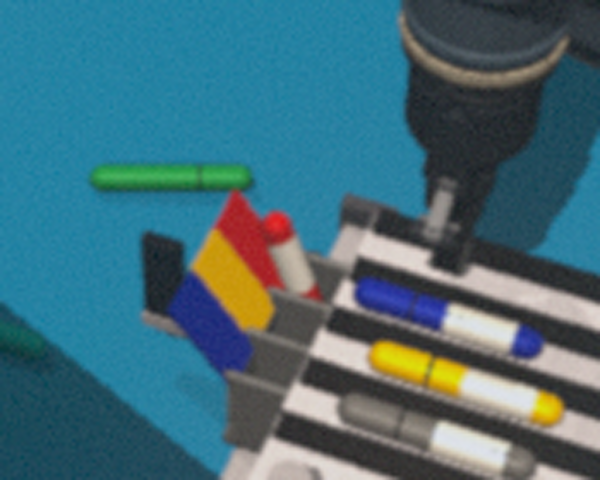

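Red stands tail-up in the red bay, with its tail at (278,225) in the crop. Next I'll return to the tab and shift to pot of about +56.5 for blue.

Emit:
apply_moves:
  deltas:
    - {"ax":0,"ay":0,"az":0,"x":0.3,"y":0,"z":-2.2,"gripper":0}
    - {"ax":0,"ay":0,"az":0,"x":0,"y":0,"z":-3,"gripper":1}
    - {"ax":0,"ay":0,"az":0,"x":0,"y":0,"z":-1,"gripper":4.5}
    - {"ax":0,"ay":0,"az":0,"x":-2.5,"y":0.5,"z":0,"gripper":4.5}
    - {"ax":0,"ay":0,"az":0,"x":-3.5,"y":0.7,"z":0,"gripper":4.5}
    - {"ax":0,"ay":0,"az":0,"x":-3.5,"y":0.7,"z":0,"gripper":4.5}
    - {"ax":0,"ay":0,"az":0,"x":-3.5,"y":0.7,"z":0,"gripper":4.5}
    - {"ax":0,"ay":0,"az":0,"x":-3.5,"y":0.7,"z":0,"gripper":4.5}
    - {"ax":0,"ay":0,"az":0,"x":-1.8,"y":0.26,"z":0,"gripper":4.5}
    - {"ax":0,"ay":0,"az":0,"x":0,"y":0,"z":0,"gripper":4.5}
    - {"ax":0,"ay":0,"az":0,"x":0,"y":0,"z":0,"gripper":4.5}

```text
time_s: 11.38
tool_pos: [567.7, -75.6, 204.8]
tcp_rot: [[-0.261, 0.965, -0.001], [0.965, 0.261, 0.0], [0.0, -0.001, -1.0]]
contact_force: [-1.1, 1.6, -0.8]
width: 44.9
```

```bash
python3 -c "
from h import *
st()"
```

```text
t 11.38 rack [-122.3   27.7] z 204.8 toolx ang 105.11 tilt [-0.0006  0.0002] w 44.9 F [-1.1  1.6 -0.8] q [-8. 21.  6. 75.  0. 67.]
```

Down 10.3 cm and pinch, then slide +29 mm.

Emit:
apply_moves:
  deltas:
    - {"ax":0,"ay":0,"az":0,"x":0,"y":0,"z":2.5,"gripper":4.5}
    - {"ax":0,"ay":0,"az":0,"x":0,"y":0,"z":3,"gripper":4.5}
    - {"ax":0,"ay":0,"az":0,"x":0,"y":0,"z":2.3,"gripper":4.5}
    - {"ax":0,"ay":0,"az":0,"x":0,"y":0,"z":1.5,"gripper":4.5}
    - {"ax":0,"ay":0,"az":0,"x":0,"y":0,"z":1,"gripper":4.5}
    - {"ax":0,"ay":0,"az":0,"x":0,"y":0,"z":0,"gripper":3}
    - {"ax":0,"ay":0,"az":0,"x":0,"y":0,"z":0,"gripper":0.5}
    - {"ax":0,"ay":0,"az":0,"x":0,"y":0,"z":0,"gripper":0.5}
    - {"ax":0,"ay":0,"az":0,"x":0,"y":0,"z":0,"gripper":0.5}
    - {"ax":0,"ay":0,"az":0,"x":0,"y":0,"z":0,"gripper":0.5}
    - {"ax":0,"ay":0,"az":0,"x":0,"y":0,"z":0,"gripper":0.5}

```text
time_s: 12.3
tool_pos: [568.3, -74.6, 103.6]
tcp_rot: [[-0.262, 0.965, 0.002], [0.965, 0.262, 0.0], [-0.0, 0.002, -1.0]]
contact_force: [-2.3, 4.0, 8.3]
width: 9.4
```

Emit:
apply_moves:
  deltas:
    - {"ax":0,"ay":0,"az":0,"x":0,"y":-0.3,"z":0,"gripper":0.5}
    - {"ax":0,"ay":0,"az":0,"x":0,"y":-0.4,"z":0,"gripper":0.5}
    - {"ax":0,"ay":0,"az":0,"x":0,"y":-0.4,"z":0,"gripper":0.5}
    - {"ax":0,"ay":0,"az":0,"x":0,"y":-0.4,"z":0,"gripper":0.5}
    - {"ax":0,"ay":0,"az":0,"x":0,"y":-0.4,"z":0,"gripper":0.5}
    - {"ax":0,"ay":0,"az":0,"x":0,"y":-0.4,"z":0,"gripper":0.5}
    - {"ax":0,"ay":0,"az":0,"x":0,"y":-0.35,"z":0,"gripper":0.5}
    - {"ax":0,"ay":0,"az":0,"x":0,"y":-0.25,"z":0,"gripper":0.5}
    - {"ax":0,"ay":0,"az":0,"x":0,"y":0,"z":0,"gripper":0.5}
    - {"ax":0,"ay":0,"az":0,"x":0,"y":0,"z":0,"gripper":0.5}
    - {"ax":0,"ay":0,"az":0,"x":0,"y":0,"z":0,"gripper":0.5}

```text
time_s: 13.22
tool_pos: [540.1, -82.2, 103.5]
tcp_rot: [[-0.262, 0.965, 0.002], [0.965, 0.262, 0.0], [0.0, 0.002, -1.0]]
contact_force: [-3.7, 4.1, 9.0]
width: 9.6
```

```bash
python3 -c "
from h import *
st()"
```

```text
t 13.22 rack [-121.3   56.1] z 103.5 toolx ang 105.21 tilt [0.0017 0.0005] w 9.6 F [-3.7  4.1  9. ] q [-9. 21. -9. 60.  0. 66.]
```

Emit:
apply_moves:
  deltas:
    - {"ax":0,"ay":0,"az":0,"x":0,"y":0,"z":0,"gripper":3.5}
    - {"ax":0,"ay":0,"az":0,"x":0,"y":0,"z":0,"gripper":3.5}
    - {"ax":0,"ay":0,"az":0,"x":0,"y":0,"z":0,"gripper":3.5}
    - {"ax":0,"ay":0,"az":0,"x":0,"y":0,"z":-1.5,"gripper":3.5}
    - {"ax":0,"ay":0,"az":0,"x":0,"y":0,"z":-3,"gripper":3.5}
    - {"ax":0,"ay":0,"az":0,"x":0,"y":0,"z":-3,"gripper":3}
    - {"ax":0,"ay":0,"az":0,"x":0,"y":0,"z":-3,"gripper":1}
    - {"ax":0,"ay":0,"az":0,"x":2,"y":0.3,"z":0,"gripper":0}
    - {"ax":0,"ay":0,"az":0,"x":3.4,"y":0.4,"z":0,"gripper":0}
    - {"ax":0,"ay":0,"az":0,"x":3.4,"y":0.4,"z":0,"gripper":0}
    - {"ax":0,"ay":0,"az":0,"x":3.4,"y":0.4,"z":0,"gripper":0}
    - {"ax":0,"ay":0,"az":0,"x":3.4,"y":0.4,"z":0,"gripper":0}

```text
time_s: 14.22
tool_pos: [516.7, 74.4, 207.5]
tcp_rot: [[-0.262, 0.965, 0.0], [0.965, 0.262, -0.0], [-0.0, 0.0, -1.0]]
contact_force: [1.5, 0.7, -0.0]
width: -0.1
```

Emit:
apply_moves:
  deltas:
    - {"ax":0,"ay":0,"az":0,"x":3.4,"y":0.5,"z":0,"gripper":0}
    - {"ax":0,"ay":0,"az":0,"x":3.4,"y":0.5,"z":0,"gripper":0}
    - {"ax":0,"ay":0,"az":0,"x":3.3,"y":0.4,"z":0,"gripper":0}
    - {"ax":0,"ay":0,"az":0,"x":2,"y":0.2,"z":0,"gripper":0}
    - {"ax":0,"ay":0,"az":0,"x":0,"y":0,"z":0,"gripper":0}
    - {"ax":0,"ay":0,"az":0,"x":0,"y":0,"z":0,"gripper":0}

```text
time_s: 14.72
tool_pos: [500.5, 194.8, 207.2]
tcp_rot: [[-0.264, 0.964, -0.0], [0.964, 0.264, -0.0], [-0.0, -0.0, -1.0]]
contact_force: [-0.1, 0.3, -0.9]
width: -0.3
```

```bash
python3 -c "
from h import *
st()
im=read_camera('scene')
for c in HUE: print(c,[(a,e,rk(ray('scene',e,104 if e[0]<340 else 148))) for a,b,e in blobs(im,c) if 290<e[0]<430])
im=read_camera('top')
for c in HUE: print(c,[(a,e,rk(ray('top',e,104 if e[0]>290 else 148))) for a,b,e in blobs(im,c) if 220<e[0]<330])
"
```

```text
t 14.72 rack [156.3  21.3] z 207.2 toolx ang 105.32 tilt [-0.     -0.0003] w -0.3 F [-0.1  0.3 -0.9] q [21. 17.  1. 74. -0. 96.]
red [(np.int32(277), [328.6, 229.8], array([-69.3,  98.4]))]
yellow [(np.int32(292), [322.9, 243.3], array([-66.5,  56.7])), (np.int32(250), [371.3, 276.4], array([ 68.8, -20.7])), (np.int32(67), [409.3, 288.7], array([148.3, -20.6]))]
blue [(np.int32(311), [315.4, 255.0], array([-69.3,  19.7])), (np.int32(192), [366.1, 257.3], array([43.2, 21.7])), (np.int32(48), [403.4, 269.2], array([123.6,  21.5]))]
red [(np.int32(188), [320.2, 239.7], array([-70.4,  91.8])), (np.int32(18), [303.8, 246.4], array([-21.6,  97.5]))]
yellow [(np.int32(142), [260.0, 210.6], array([ 66.8, -23.4])), (np.int32(193), [315.9, 227.3], array([-68.4,  54.9]))]
blue [(np.int32(161), [312.7, 215.1], array([-69.1,  19.1])), (np.int32(104), [273.4, 222.4], array([40.1, 17.9]))]
```

Blue bay is aligned within 2 mm in both views. Lower and push.

Emit:
apply_moves:
  deltas:
    - {"ax":0,"ay":0,"az":0,"x":0,"y":0,"z":2.2,"gripper":0}
    - {"ax":0,"ay":0,"az":0,"x":0,"y":0,"z":2.2,"gripper":0}
    - {"ax":0,"ay":0,"az":0,"x":0,"y":0,"z":1.3,"gripper":0}
    - {"ax":0,"ay":0,"az":0,"x":0,"y":0,"z":0.7,"gripper":0}
    - {"ax":0,"ay":0,"az":0,"x":0,"y":0,"z":0,"gripper":0}
    - {"ax":0,"ay":0,"az":0,"x":0,"y":0,"z":0,"gripper":0}
    - {"ax":0,"ay":0,"az":0,"x":-0.33,"y":0,"z":0,"gripper":0}
    - {"ax":0,"ay":0,"az":0,"x":-0.33,"y":0,"z":0,"gripper":0}
    - {"ax":0,"ay":0,"az":0,"x":-0.33,"y":0,"z":0,"gripper":0}

```text
time_s: 15.57
tool_pos: [503.9, 184.2, 144.1]
tcp_rot: [[-0.262, 0.965, 0.001], [0.965, 0.262, 0.0], [0.0, 0.001, -1.0]]
contact_force: [0.2, 0.6, 0.2]
width: 0.1
```

Emit:
apply_moves:
  deltas:
    - {"ax":0,"ay":0,"az":0,"x":-0.33,"y":0,"z":0,"gripper":0}
    - {"ax":0,"ay":0,"az":0,"x":-0.33,"y":0,"z":0,"gripper":0}
    - {"ax":0,"ay":0,"az":0,"x":-0.33,"y":0,"z":0,"gripper":0}
    - {"ax":0,"ay":0,"az":0,"x":-0.33,"y":0,"z":0,"gripper":0}
    - {"ax":0,"ay":0,"az":0,"x":-0.33,"y":0,"z":0,"gripper":0}
    - {"ax":0,"ay":0,"az":0,"x":-0.33,"y":0,"z":0,"gripper":0}
    - {"ax":0,"ay":0,"az":0,"x":-0.33,"y":0,"z":0,"gripper":0}
    - {"ax":0,"ay":0,"az":0,"x":-0.33,"y":0,"z":0,"gripper":0}
    - {"ax":0,"ay":0,"az":0,"x":-0.33,"y":0,"z":0,"gripper":0}
    - {"ax":0,"ay":0,"az":0,"x":-0.33,"y":0,"z":0,"gripper":0}
    - {"ax":0,"ay":0,"az":0,"x":-0.33,"y":0,"z":0,"gripper":0}
    - {"ax":0,"ay":0,"az":0,"x":-0.33,"y":0,"z":0,"gripper":0}

```text
time_s: 16.57
tool_pos: [513.8, 146.0, 143.3]
tcp_rot: [[-0.262, 0.965, -0.0], [0.965, 0.262, -0.0], [-0.0, -0.0, -1.0]]
contact_force: [-0.5, -0.8, 0.4]
width: 0.1
```

```bash
python3 -c "
from h import *
st()
im=read_camera('scene')
for c in HUE: print(c,[(a,e,rk(ray('scene',e,104 if e[0]<340 else 148))) for a,b,e in blobs(im,c) if 290<e[0]<430])
"
```

```text
t 16.57 rack [105.7  21.4] z 143.3 toolx ang 105.2 tilt [-0. -0.] w 0.1 F [-0.5 -0.8  0.4] q [16. 18. -7. 65. -0. 91.]
red [(np.int32(277), [328.6, 229.8], array([-69.3,  98.4]))]
yellow [(np.int32(289), [322.9, 243.3], array([-66.5,  56.7])), (np.int32(254), [371.4, 276.4], array([ 69. , -20.6])), (np.int32(68), [409.3, 288.8], array([148.3, -20.8]))]
blue [(np.int32(316), [315.4, 255.0], array([-69.3,  19.7])), (np.int32(191), [349.8, 252.6], array([ 7.7, 20.6])), (np.int32(32), [386.3, 264.8], array([87.9, 19. ]))]
```

105.7 → about 59: 4.7 cm more.

Emit:
apply_moves:
  deltas:
    - {"ax":0,"ay":0,"az":0,"x":-0.33,"y":0,"z":0,"gripper":0}
    - {"ax":0,"ay":0,"az":0,"x":-0.33,"y":0,"z":0,"gripper":0}
    - {"ax":0,"ay":0,"az":0,"x":-0.33,"y":0,"z":0,"gripper":0}
    - {"ax":0,"ay":0,"az":0,"x":-0.33,"y":0,"z":0,"gripper":0}
    - {"ax":0,"ay":0,"az":0,"x":-0.33,"y":0,"z":0,"gripper":0}
    - {"ax":0,"ay":0,"az":0,"x":-0.33,"y":0,"z":0,"gripper":0}
    - {"ax":0,"ay":0,"az":0,"x":-0.33,"y":0,"z":0,"gripper":0}
    - {"ax":0,"ay":0,"az":0,"x":-0.33,"y":0,"z":0,"gripper":0}
    - {"ax":0,"ay":0,"az":0,"x":-0.33,"y":0,"z":0,"gripper":0}
    - {"ax":0,"ay":0,"az":0,"x":-0.33,"y":0,"z":0,"gripper":0}
    - {"ax":0,"ay":0,"az":0,"x":-0.33,"y":0,"z":0,"gripper":0}
    - {"ax":0,"ay":0,"az":0,"x":-0.33,"y":0,"z":0,"gripper":0}

```text
time_s: 17.62
tool_pos: [524.1, 107.7, 143.3]
tcp_rot: [[-0.262, 0.965, -0.0], [0.965, 0.262, -0.0], [0.0, -0.0, -1.0]]
contact_force: [-0.7, 0.4, 0.4]
width: -0.0
```

Emit:
apply_moves:
  deltas:
    - {"ax":0,"ay":0,"az":0,"x":-0.33,"y":0,"z":0,"gripper":0}
    - {"ax":0,"ay":0,"az":0,"x":-0.33,"y":0,"z":0,"gripper":0}
    - {"ax":0,"ay":0,"az":0,"x":-0.1,"y":0,"z":0,"gripper":0}
    - {"ax":0,"ay":0,"az":0,"x":0,"y":0,"z":0,"gripper":0}
    - {"ax":0,"ay":0,"az":0,"x":0,"y":0,"z":0,"gripper":0}
    - {"ax":0,"ay":0,"az":0,"x":0,"y":0,"z":0,"gripper":0}
    - {"ax":0,"ay":0,"az":0,"x":0,"y":0,"z":0,"gripper":0}
    - {"ax":0,"ay":0,"az":0,"x":0,"y":0,"z":0,"gripper":0}
    - {"ax":0,"ay":0,"az":0,"x":0,"y":0,"z":0,"gripper":0}

```text
time_s: 18.37
tool_pos: [526.1, 100.8, 143.3]
tcp_rot: [[-0.262, 0.965, -0.0], [0.965, 0.262, 0.0], [0.0, -0.0, -1.0]]
contact_force: [-0.2, -1.0, -0.5]
width: -0.6
```

```bash
python3 -c "
from h import *
st()
im=read_camera('scene');cv2.imwrite('pics/scene7.png',im)
cv2.imwrite('pics/c5.png',cv2.resize(im[170:310,250:425],(600,480),interpolation=cv2.INTER_CUBIC))
for c in HUE: print(c,[(a,e,rk(ray('scene',e,104 if e[0]<340 else 148))) for a,b,e in blobs(im,c) if 290<e[0]<430])
"
```

```text
t 18.37 rack [58.9 21.4] z 143.3 toolx ang 105.21 tilt [-0.  0.] w -0.6 F [-0.2 -1.  -0.5] q [11. 18. -7. 65.  0. 86.]
red [(np.int32(277), [328.6, 229.7], array([-69.4,  98.7]))]
yellow [(np.int32(183), [321.1, 239.6], array([-74.2,  65.1])), (np.int32(251), [371.3, 276.3], array([ 68.8, -20.4])), (np.int32(69), [409.2, 288.7], array([148.1, -20.7]))]
blue [(np.int32(311), [315.3, 253.2], array([-71.4,  24.3]))]
```

View pics/c5.png

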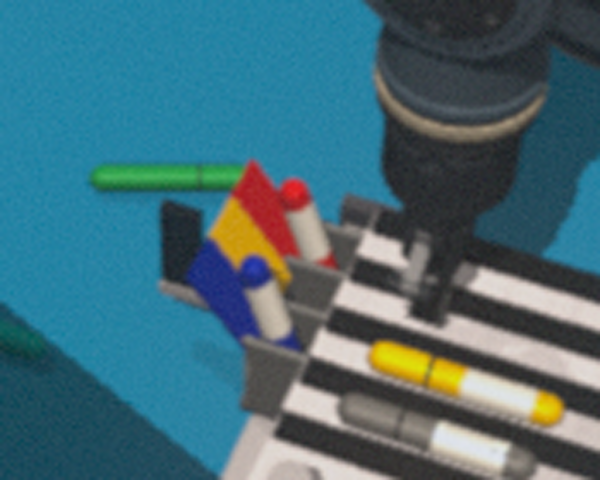

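Blue is standing in the blue bay. Next is yellow: grip the tab at y≈56 and slide the holder to -21.

Emit:
apply_moves:
  deltas:
    - {"ax":0,"ay":0,"az":0,"x":0.3,"y":0,"z":-2.2,"gripper":0}
    - {"ax":0,"ay":0,"az":0,"x":0,"y":0,"z":-3,"gripper":1}
    - {"ax":0,"ay":0,"az":0,"x":0,"y":0,"z":-1,"gripper":4.5}
    - {"ax":0,"ay":0,"az":0,"x":-2.5,"y":-0.5,"z":0,"gripper":4.5}
    - {"ax":0,"ay":0,"az":0,"x":-3.5,"y":-0.7,"z":0,"gripper":4.5}
    - {"ax":0,"ay":0,"az":0,"x":-3.5,"y":-0.7,"z":0,"gripper":4.5}
    - {"ax":0,"ay":0,"az":0,"x":-3.5,"y":-0.7,"z":0,"gripper":4.5}
    - {"ax":0,"ay":0,"az":0,"x":-3.5,"y":-0.7,"z":0,"gripper":4.5}
    - {"ax":0,"ay":0,"az":0,"x":-1.8,"y":-0.15,"z":0,"gripper":4.5}
    - {"ax":0,"ay":0,"az":0,"x":0,"y":0,"z":0,"gripper":4.5}
    - {"ax":0,"ay":0,"az":0,"x":0,"y":0,"z":0,"gripper":4.5}

```text
time_s: 19.33
tool_pos: [540.0, -82.8, 205.1]
tcp_rot: [[-0.26, 0.965, -0.0], [0.965, 0.26, 0.0], [0.0, -0.0, -1.0]]
contact_force: [-0.1, -0.8, 0.4]
width: 44.9
```

```bash
python3 -c "
from h import *
st()"
```

```text
t 19.33 rack [-122.    56.3] z 205.1 toolx ang 105.1 tilt [-0.0002  0.0001] w 44.9 F [-0.1 -0.8  0.4] q [-9. 18.  2. 74.  0. 66.]
```

Emit:
apply_moves:
  deltas:
    - {"ax":0,"ay":0,"az":0,"x":0,"y":0,"z":2.5,"gripper":4.5}
    - {"ax":0,"ay":0,"az":0,"x":0,"y":0,"z":3,"gripper":4.5}
    - {"ax":0,"ay":0,"az":0,"x":0,"y":0,"z":2.3,"gripper":4.5}
    - {"ax":0,"ay":0,"az":0,"x":0,"y":0,"z":1.5,"gripper":4.5}
    - {"ax":0,"ay":0,"az":0,"x":0,"y":0,"z":1,"gripper":4.5}
    - {"ax":0,"ay":0,"az":0,"x":0,"y":0,"z":0,"gripper":3}
    - {"ax":0,"ay":0,"az":0,"x":0,"y":0,"z":0,"gripper":0.5}
    - {"ax":0,"ay":0,"az":0,"x":0,"y":0,"z":0,"gripper":0.5}
    - {"ax":0,"ay":0,"az":0,"x":0,"y":0,"z":0,"gripper":0.5}
    - {"ax":0,"ay":0,"az":0,"x":0,"y":0,"z":0,"gripper":0.5}
    - {"ax":0,"ay":0,"az":0,"x":0,"y":0,"z":0,"gripper":0.5}

```text
time_s: 20.25
tool_pos: [540.7, -81.8, 103.4]
tcp_rot: [[-0.262, 0.965, 0.002], [0.965, 0.262, 0.0], [-0.0, 0.002, -1.0]]
contact_force: [-1.4, 3.9, 7.2]
width: 9.4
```

Emit:
apply_moves:
  deltas:
    - {"ax":0,"ay":0,"az":0,"x":0,"y":0.3,"z":0,"gripper":0.5}
    - {"ax":0,"ay":0,"az":0,"x":0,"y":0.45,"z":0,"gripper":0.5}
    - {"ax":0,"ay":0,"az":0,"x":0,"y":0.45,"z":0,"gripper":0.5}
    - {"ax":0,"ay":0,"az":0,"x":0,"y":0.45,"z":0,"gripper":0.5}
    - {"ax":0,"ay":0,"az":0,"x":0,"y":0.45,"z":0,"gripper":0.5}
    - {"ax":0,"ay":0,"az":0,"x":0,"y":0.45,"z":0,"gripper":0.5}
    - {"ax":0,"ay":0,"az":0,"x":0,"y":0.45,"z":0,"gripper":0.5}
    - {"ax":0,"ay":0,"az":0,"x":0,"y":0.45,"z":0,"gripper":0.5}
    - {"ax":0,"ay":0,"az":0,"x":0,"y":0.45,"z":0,"gripper":0.5}
    - {"ax":0,"ay":0,"az":0,"x":0,"y":0.45,"z":0,"gripper":0.5}
    - {"ax":0,"ay":0,"az":0,"x":0,"y":0.45,"z":0,"gripper":0.5}
    - {"ax":0,"ay":0,"az":0,"x":0,"y":0.3,"z":0,"gripper":0.5}

```text
time_s: 21.25
tool_pos: [590.0, -68.4, 103.5]
tcp_rot: [[-0.262, 0.965, 0.002], [0.965, 0.262, 0.0], [-0.0, 0.002, -1.0]]
contact_force: [-2.7, 2.7, 8.8]
width: 9.3
```

```bash
python3 -c "
from h import *
st()"
```

```text
t 21.25 rack [-121.2    4.2] z 103.5 toolx ang 105.21 tilt [0.0016 0.0001] w 9.3 F [-2.7  2.7  8.8] q [-7. 26. -1. 63.  0. 68.]
```

Emit:
apply_moves:
  deltas:
    - {"ax":0,"ay":0,"az":0,"x":0,"y":0.4,"z":0,"gripper":0.5}
    - {"ax":0,"ay":0,"az":0,"x":0,"y":0.45,"z":0,"gripper":0.5}
    - {"ax":0,"ay":0,"az":0,"x":0,"y":0.45,"z":0,"gripper":0.5}
    - {"ax":0,"ay":0,"az":0,"x":0,"y":0.45,"z":0,"gripper":0.5}
    - {"ax":0,"ay":0,"az":0,"x":0,"y":0.45,"z":0,"gripper":0.5}
    - {"ax":0,"ay":0,"az":0,"x":0,"y":0.3,"z":0,"gripper":0.5}
    - {"ax":0,"ay":0,"az":0,"x":0,"y":0.05,"z":0,"gripper":0.5}
    - {"ax":0,"ay":0,"az":0,"x":0,"y":0,"z":0,"gripper":0.5}
    - {"ax":0,"ay":0,"az":0,"x":0,"y":0,"z":0,"gripper":0.5}
    - {"ax":0,"ay":0,"az":0,"x":0,"y":0,"z":0,"gripper":0.5}

```text
time_s: 22.08
tool_pos: [614.7, -61.7, 103.5]
tcp_rot: [[-0.262, 0.965, 0.002], [0.965, 0.262, 0.0], [-0.0, 0.002, -1.0]]
contact_force: [1.8, 3.1, 4.9]
width: 9.5
```

```bash
python3 -c "
from h import *
st()"
```

```text
t 22.08 rack [-121.3  -21.3] z 103.5 toolx ang 105.21 tilt [0.0022 0.0003] w 9.5 F [1.8 3.1 4.9] q [-6. 29.  3. 64.  0. 69.]
```

Emit:
apply_moves:
  deltas:
    - {"ax":0,"ay":0,"az":0,"x":0,"y":0,"z":0,"gripper":3.5}
    - {"ax":0,"ay":0,"az":0,"x":0,"y":0,"z":0,"gripper":3.5}
    - {"ax":0,"ay":0,"az":0,"x":0,"y":0,"z":0,"gripper":3.5}
    - {"ax":0,"ay":0,"az":0,"x":0,"y":0,"z":-1.5,"gripper":3.5}
    - {"ax":0,"ay":0,"az":0,"x":0,"y":0,"z":-3,"gripper":3.5}
    - {"ax":0,"ay":0,"az":0,"x":0,"y":0,"z":-3,"gripper":3}
    - {"ax":0,"ay":0,"az":0,"x":0,"y":0,"z":-3,"gripper":1}
    - {"ax":0,"ay":0,"az":0,"x":2,"y":0,"z":0,"gripper":0}
    - {"ax":0,"ay":0,"az":0,"x":3.4,"y":0,"z":0,"gripper":0}
    - {"ax":0,"ay":0,"az":0,"x":3.4,"y":0,"z":0,"gripper":0}
    - {"ax":0,"ay":0,"az":0,"x":3.4,"y":0,"z":0,"gripper":0}
    - {"ax":0,"ay":0,"az":0,"x":3.4,"y":0,"z":0,"gripper":0}

```text
time_s: 23.08
tool_pos: [572.3, 89.7, 207.4]
tcp_rot: [[-0.262, 0.965, 0.0], [0.965, 0.262, -0.0], [-0.0, 0.0, -1.0]]
contact_force: [0.2, -0.6, 1.1]
width: -0.0
```

Emit:
apply_moves:
  deltas:
    - {"ax":0,"ay":0,"az":0,"x":3.4,"y":0,"z":0,"gripper":0}
    - {"ax":0,"ay":0,"az":0,"x":3.4,"y":0,"z":0,"gripper":0}
    - {"ax":0,"ay":0,"az":0,"x":3.4,"y":0,"z":0,"gripper":0}
    - {"ax":0,"ay":0,"az":0,"x":3,"y":0,"z":0,"gripper":0}
    - {"ax":0,"ay":0,"az":0,"x":1.4,"y":0,"z":0,"gripper":0}
    - {"ax":0,"ay":0,"az":0,"x":0,"y":0,"z":0,"gripper":0}
    - {"ax":0,"ay":0,"az":0,"x":0,"y":0,"z":0,"gripper":0}

```text
time_s: 23.67
tool_pos: [534.6, 229.6, 207.2]
tcp_rot: [[-0.263, 0.965, -0.0], [0.965, 0.263, -0.0], [-0.0, -0.0, -1.0]]
contact_force: [0.4, -0.8, -0.2]
width: -0.2
```

```bash
python3 -c "
from h import *
st()
im=read_camera('scene');cv2.imwrite('pics/scene8.png',im)
for c in HUE: print(c,[(a,e,rk(ray('scene',e,104 if e[0]<340 else 148))) for a,b,e in blobs(im,c) if 290<e[0]<430])
im=read_camera('top');cv2.imwrite('pics/top8.png',im)
for c in HUE: print(c,[(a,e,rk(ray('top',e,104 if e[0]>290 else 148))) for a,b,e in blobs(im,c) if 220<e[0]<330])
"
```

```text
t 23.67 rack [180.9 -20.6] z 207.2 toolx ang 105.27 tilt [-0.     -0.0004] w -0.2 F [ 0.4 -0.8 -0.2] q [23. 22.  8. 76. -0. 98.]
red [(np.int32(319), [315.8, 254.8], array([-68.7,  20.6]))]
yellow [(np.int32(253), [308.5, 266.7], array([-70.8, -15.5])), (np.int32(251), [371.3, 276.4], array([ 68.8, -20.7])), (np.int32(69), [409.3, 288.6], array([148.2, -20.4]))]
blue [(np.int32(338), [301.0, 280.0], array([-71.8, -53.8]))]
red [(np.int32(188), [312.7, 213.5], array([-70.3,  14.7])), (np.int32(27), [296.3, 220.9], array([-20.5,  22.5]))]
yellow [(np.int32(188), [308.9, 201.0], array([-69.7, -22.7])), (np.int32(141), [260.0, 210.6], array([ 66.8, -23.4])), (np.int32(17), [231.4, 218.3], array([146.8, -23.9]))]
blue [(np.int32(157), [306.1, 188.3], array([-71.9, -60.2]))]
```

Emit:
apply_moves:
  deltas:
    - {"ax":0,"ay":0,"az":0,"x":0,"y":0,"z":2.2,"gripper":0}
    - {"ax":0,"ay":0,"az":0,"x":0,"y":0,"z":2.2,"gripper":0}
    - {"ax":0,"ay":0,"az":0,"x":0,"y":0,"z":1.3,"gripper":0}
    - {"ax":0,"ay":0,"az":0,"x":0,"y":0,"z":0.7,"gripper":0}
    - {"ax":0,"ay":0,"az":0,"x":0,"y":0,"z":0,"gripper":0}
    - {"ax":0,"ay":0,"az":0,"x":0,"y":0,"z":0,"gripper":0}
    - {"ax":0,"ay":0,"az":0,"x":-0.33,"y":0,"z":0,"gripper":0}
    - {"ax":0,"ay":0,"az":0,"x":-0.33,"y":0,"z":0,"gripper":0}
    - {"ax":0,"ay":0,"az":0,"x":-0.33,"y":0,"z":0,"gripper":0}
    - {"ax":0,"ay":0,"az":0,"x":-0.33,"y":0,"z":0,"gripper":0}

```text
time_s: 24.6
tool_pos: [538.5, 216.4, 143.8]
tcp_rot: [[-0.262, 0.965, 0.001], [0.965, 0.262, 0.0], [0.0, 0.001, -1.0]]
contact_force: [1.0, -0.5, 0.5]
width: -0.1
```

Emit:
apply_moves:
  deltas:
    - {"ax":0,"ay":0,"az":0,"x":-0.33,"y":0,"z":0,"gripper":0}
    - {"ax":0,"ay":0,"az":0,"x":-0.33,"y":0,"z":0,"gripper":0}
    - {"ax":0,"ay":0,"az":0,"x":-0.33,"y":0,"z":0,"gripper":0}
    - {"ax":0,"ay":0,"az":0,"x":-0.33,"y":0,"z":0,"gripper":0}
    - {"ax":0,"ay":0,"az":0,"x":-0.33,"y":0,"z":0,"gripper":0}
    - {"ax":0,"ay":0,"az":0,"x":-0.33,"y":0,"z":0,"gripper":0}
    - {"ax":0,"ay":0,"az":0,"x":-0.33,"y":0,"z":0,"gripper":0}
    - {"ax":0,"ay":0,"az":0,"x":-0.33,"y":0,"z":0,"gripper":0}
    - {"ax":0,"ay":0,"az":0,"x":-0.33,"y":0,"z":0,"gripper":0}
    - {"ax":0,"ay":0,"az":0,"x":-0.33,"y":0,"z":0,"gripper":0}
    - {"ax":0,"ay":0,"az":0,"x":-0.33,"y":0,"z":0,"gripper":0}
    - {"ax":0,"ay":0,"az":0,"x":-0.33,"y":0,"z":0,"gripper":0}

```text
time_s: 25.6
tool_pos: [548.6, 178.2, 143.3]
tcp_rot: [[-0.262, 0.965, 0.0], [0.965, 0.262, 0.0], [-0.0, 0.0, -1.0]]
contact_force: [-0.2, 0.9, -0.8]
width: -0.0
```

```bash
python3 -c "
from h import *
st()
im=read_camera('scene')
print([(a,e,rk(ray('scene',e,148))) for a,b,e in blobs(im,'yellow') if 290<e[0]<430])
"
```

```text
t 25.6 rack [127.7 -20.6] z 143.3 toolx ang 105.21 tilt [0. 0.] w -0.0 F [-0.2  0.9 -0.8] q [18. 23. -0. 67. -0. 93.]
[(np.int32(256), [308.5, 266.7], array([-57.6, -46.3])), (np.int32(249), [353.1, 270.6], array([ 29.9, -20.9])), (np.int32(47), [389.8, 283.6], array([108.7, -23.5]))]
```

127.7 → about 59: 6.9 cm.

Emit:
apply_moves:
  deltas:
    - {"ax":0,"ay":0,"az":0,"x":-0.33,"y":0,"z":0,"gripper":0}
    - {"ax":0,"ay":0,"az":0,"x":-0.33,"y":0,"z":0,"gripper":0}
    - {"ax":0,"ay":0,"az":0,"x":-0.33,"y":0,"z":0,"gripper":0}
    - {"ax":0,"ay":0,"az":0,"x":-0.33,"y":0,"z":0,"gripper":0}
    - {"ax":0,"ay":0,"az":0,"x":-0.33,"y":0,"z":0,"gripper":0}
    - {"ax":0,"ay":0,"az":0,"x":-0.33,"y":0,"z":0,"gripper":0}
    - {"ax":0,"ay":0,"az":0,"x":-0.33,"y":0,"z":0,"gripper":0}
    - {"ax":0,"ay":0,"az":0,"x":-0.33,"y":0,"z":0,"gripper":0}
    - {"ax":0,"ay":0,"az":0,"x":-0.33,"y":0,"z":0,"gripper":0}
    - {"ax":0,"ay":0,"az":0,"x":-0.33,"y":0,"z":0,"gripper":0}
    - {"ax":0,"ay":0,"az":0,"x":-0.33,"y":0,"z":0,"gripper":0}
    - {"ax":0,"ay":0,"az":0,"x":-0.33,"y":0,"z":0,"gripper":0}

```text
time_s: 26.65
tool_pos: [558.9, 140.0, 143.3]
tcp_rot: [[-0.262, 0.965, -0.0], [0.965, 0.262, -0.0], [-0.0, -0.0, -1.0]]
contact_force: [-0.0, -0.5, -0.0]
width: 0.3
```

Emit:
apply_moves:
  deltas:
    - {"ax":0,"ay":0,"az":0,"x":-0.33,"y":0,"z":0,"gripper":0}
    - {"ax":0,"ay":0,"az":0,"x":-0.33,"y":0,"z":0,"gripper":0}
    - {"ax":0,"ay":0,"az":0,"x":-0.33,"y":0,"z":0,"gripper":0}
    - {"ax":0,"ay":0,"az":0,"x":-0.33,"y":0,"z":0,"gripper":0}
    - {"ax":0,"ay":0,"az":0,"x":-0.33,"y":0,"z":0,"gripper":0}
    - {"ax":0,"ay":0,"az":0,"x":-0.33,"y":0,"z":0,"gripper":0}
    - {"ax":0,"ay":0,"az":0,"x":-0.33,"y":0,"z":0,"gripper":0}
    - {"ax":0,"ay":0,"az":0,"x":-0.33,"y":0,"z":0,"gripper":0}
    - {"ax":0,"ay":0,"az":0,"x":-0.25,"y":0,"z":0,"gripper":0}
    - {"ax":0,"ay":0,"az":0,"x":0,"y":0,"z":0,"gripper":0}
    - {"ax":0,"ay":0,"az":0,"x":0,"y":0,"z":0,"gripper":0}
    - {"ax":0,"ay":0,"az":0,"x":0,"y":0,"z":0,"gripper":0}

```text
time_s: 27.65
tool_pos: [566.4, 112.5, 143.3]
tcp_rot: [[-0.262, 0.965, 0.0], [0.965, 0.262, 0.0], [0.0, 0.0, -1.0]]
contact_force: [0.3, -0.5, 0.1]
width: 0.2
```

Emit:
apply_moves:
  deltas:
    - {"ax":0,"ay":0,"az":0,"x":0,"y":0,"z":0,"gripper":0}
    - {"ax":0,"ay":0,"az":0,"x":0,"y":0,"z":0,"gripper":0}
    - {"ax":0,"ay":0,"az":0,"x":0,"y":0,"z":0,"gripper":0}
    - {"ax":0,"ay":0,"az":0,"x":0,"y":0,"z":0,"gripper":0}

```text
time_s: 27.98
tool_pos: [566.4, 112.5, 143.3]
tcp_rot: [[-0.262, 0.965, 0.0], [0.965, 0.262, 0.0], [-0.0, 0.0, -1.0]]
contact_force: [0.7, 1.0, 0.6]
width: 0.4
```

```bash
python3 -c "
from h import *
st()
im=read_camera('scene');cv2.imwrite('pics/scene9.png',im)
cv2.imwrite('pics/c6.png',cv2.resize(im[180:340,250:450],(600,480),interpolation=cv2.INTER_CUBIC))
"
```

```text
t 27.98 rack [ 59.6 -20.6] z 143.3 toolx ang 105.22 tilt [0. 0.] w 0.4 F [0.7 1.  0.6] q [11. 23.  0. 67. -0. 86.]
```

View pics/c6.png

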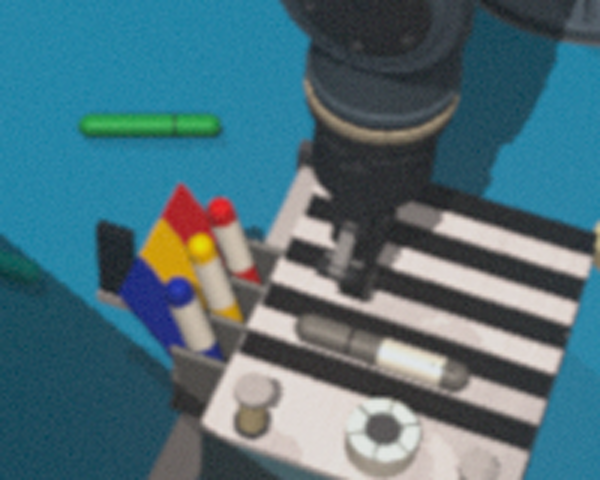

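All three stand in their own bays, with tails at (220,212), (201,247) and (179,292) in the crop. I'll retract clear of everything and do a final check.

Emit:
apply_moves:
  deltas:
    - {"ax":0,"ay":0,"az":0,"x":0.5,"y":0,"z":-2,"gripper":0}
    - {"ax":0,"ay":0,"az":0,"x":0.5,"y":0,"z":-3,"gripper":0}
    - {"ax":0,"ay":0,"az":0,"x":0,"y":0,"z":-3,"gripper":0}
    - {"ax":0,"ay":0,"az":0,"x":3,"y":-1,"z":-1,"gripper":0}
    - {"ax":0,"ay":0,"az":0,"x":3,"y":-1,"z":0,"gripper":0}
    - {"ax":0,"ay":0,"az":0,"x":3,"y":-1,"z":0,"gripper":0}
    - {"ax":0,"ay":0,"az":0,"x":3,"y":-1,"z":0,"gripper":0}
    - {"ax":0,"ay":0,"az":0,"x":3,"y":-1,"z":0,"gripper":0}
    - {"ax":0,"ay":0,"az":0,"x":2,"y":-1,"z":0,"gripper":0}
    - {"ax":0,"ay":0,"az":0,"x":0,"y":0,"z":0,"gripper":0}
    - {"ax":0,"ay":0,"az":0,"x":0,"y":0,"z":0,"gripper":0}

```text
time_s: 28.95
tool_pos: [460.7, 271.2, 233.5]
tcp_rot: [[-0.264, 0.964, 0.0], [0.964, 0.264, 0.0], [-0.0, 0.0, -1.0]]
contact_force: [0.3, 0.9, -0.4]
width: 0.1
```

```bash
python3 - <<'E'
from h import *
st()
S=read_camera('scene');T=read_camera('top');cv2.imwrite('pics/scene10.png',S);cv2.imwrite('pics/top10.png',T)
S=cv2.resize(S[170:410,230:590],(600,400),interpolation=cv2.INTER_CUBIC)
T=cv2.resize(T[160:260,210:360],(300,200),interpolation=cv2.INTER_CUBIC)
c=np.zeros((600,600,3),np.uint8);c[:400]=S;c[400:,:300]=T;cv2.imwrite('pics/c7.png',c)
E
```

```text
t 28.95 rack [240.5  39.6] z 233.5 toolx ang 105.33 tilt [0.0003 0.    ] w 0.1 F [ 0.3  0.9 -0.4] q [ 30.  16.   4.  77.  -0. 105.]
```

View pics/c7.png

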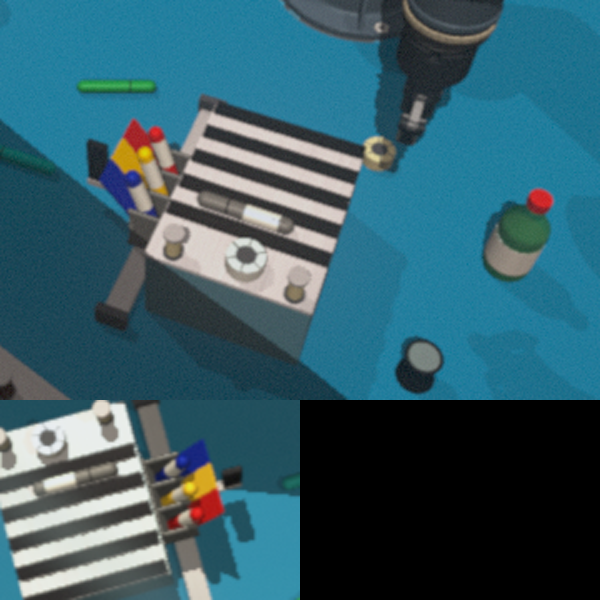

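```bash
python3 - <<'E'
from h import *
def P(n):
    p=camera_params(n);R=p["attitude"].T;return p["camera_matrix"]@np.c_[R,-R@p["eye"]]
for c,t,s in(("red",(307.5,217),(323.6,250.4)),("yellow",(305,205),(317.6,263)),("blue",(301,191.5),(310.4,277.4))):
    X=cv2.triangulatePoints(P("top"),P("scene"),np.array(t),np.array(s)).ravel();X=X[:3]/X[3];print(c,"tail",rk(X),X[2].round(1))
E
```

```text
red tail [-52.6  24.1] 122.9
yellow tail [104.6 555.8] -0.8
blue tail [-53.3 -50.8] 119.5
```

Red and blue triangulate to tails at x≈-53 mm, z≈120–123 mm. That is a lean of about 18–20° against the lip, with caps on the bay floor. The yellow number is bogus: I passed it an integer pixel pair. The picture shows it parallel to the other two. Handing in.

```bash
python3 -c "
from station import *
job_done()"
```

```text
the job is handed in; nothing more can be done
```

The red, blue and yellow markers are standing cap down in their own bays, and I handed the job in at about 29 s of the 72 s allowed. For each one I pinched the holder's tab, slid the holder to about +27, +56 and -21 mm, and pushed the marker off the edge at 40 mm/s with closed fingers.

**Last checks:**
- **Pictures:** both final views show all three markers tail-up in the right bays. The grey marker, both film cores, the bottle and the magnifier look unmoved. The tin and the splicer were outside the final crops, but the arm never went near them.
- **Arm:** it is clear of everything, and force readings stayed under about 10 N.
- **Lean:** red and blue came out at roughly 18–20° from rough pixel readings, against a limit of 28°.

**What failed or disagreed:**
- **Yellow lean not measured:** that calculation gave nonsense, most likely because I passed it whole-number pixels. I judged yellow only from the picture, where it looks parallel to the other two.
- **Camera mismatch:** the two cameras differed by about 3–4 mm in absolute position, so I averaged them and aligned the bays relative to the markers. That put each bay within about 2 mm of its groove. For yellow this came from the top camera only, because the scene view of its lip was partly hidden.
- **Refused call:** the first move call was rejected and moved nothing, because each row needs every field filled in.

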